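Seat and clamp the model tray in the drilling unit through its hood window

ROBOT

A 6-joint arm with a two-finger parallel gripper is mounted at the origin on the work surface. World frame = base frame: x ahead of the robot, y to its left, z up, the work surface at z = 0. Lengths are in m, angles in rad, forces in N, time in s.
With the tool pointing down it reaches from about 0.35 to 0.775 m from the base axis. Payload 5.5 kg.
Tool frame: the origin (TCP) lies midway between the tips of the shut fingers; the grasp point (between the pads) lies 19 mm behind it; z points along the fingers, x is the direction in which the jaws open and shut, and the axes are right-handed (so a half turn about z gives the same grasp; the last joint's range is limited). The gripper opens to 85 mm and grips with 20 to 120 N. Pads are 22 mm wide; open, the fingers measure 114 mm over their backs; the gripper's body (76 mm by 85 mm) begins 54 mm behind the grasp point. The pads swing forward as they close: fully open they stand 13 mm farther back than shut.
Start: joints at [1.074, 0.313, 0.046, 1.304, 0, 1.431], TCP at [0.201, 0.539, 0.231] pointing down, gripper open.
Joint ranges: [-2.76, 2.76], [-0.86, 1.69], [-1.03, 1.26], [-2.2, 2.34], [-1.47, 1.5], [-3.14, 3.14]. Speed limits (rad/s): [2.57, 2.57, 3.14, 3.14, 3.14, 3.14].

INTERFACE

Orientations are given as a unit quaternion [w, x, y, z].
In Python, from workcell import env gives the robot as it stands.
- The arm moves only by the tool servo_tool, never from a script. Its argument "targets" is a list of rows, each an object with "xyz": the shift along the tool's x, y, z in m, a list of three; "twist": the turn, a rotation vector about the tool's x, y, z in rad, a list of three; "jaw": the opening, from 0 (shut) to 1 (fully open). A call has 1 to 12 rows; each row is the pose to reach, as a shift and turn from the pose commanded when the call began, along the tool's axes at that moment; what a row does not reach only later rows make up. A row lasts 1/12 s, in which the tool goes at most 41.7 mm and 7.16 degrees, less where a joint would pass 70% of its speed; a pose out of reach is approached as far as the arm can. A call with a gripper value outside its range is refused whole. The fingers move at their own pace and stop on an object; "squeeze" is the grip in N (left out, the last holds). Time passes only in rows, so rows that repeat a pose let the fingers close. It gives the time, the measured TCP pose, the force and the opening at its end, in the units of the state.
- env.get_state(): the state, without advancing time (a new reading comes with each control period).
- env.read_camera(name): name is "scene" or "top"; returns a dict with "color" (400x640x3 uint8, red, green, blue), "depth" (400x640 float32, m along the optical axis (not along the pixel's ray), 0 where there is no reading), "fx", "fy", "cx", "cy" (pixels), "eye" and "attitude" of the camera in the world. Camera axes: x right, y down, z forward; pixel columns grow to the right and rows downward; lengths in m; the calibration is good to about 2 mm. A picture is of the moment at which its call begins.
- env.hand_in(): hands the job in, once; it reports no verdict.
The state is a dict: "clock": time; "joint_pos": joint angles; "qvel": joint speeds; "tau": joint torques, N m; "tcp_pos": TCP position; "orientation": TCP orientation; "wrist_force": force on the tool from outside, world axes, zero at the start; "ft_torque": the same for the moment, N m; "finger_gap": finger opening in m.
Only numpy, scipy, OpenCV 4.12 (cv2) and the standard library are available. Lean on these libraries where they do the work, as an engineer would, in place of code of your own. Each camera call takes 0.05 s, during which the arm holds its last target. There are 200 camera calls.

TASK

Get the plaster model ready for drilling: reach in through the window of the clear dust hood, push the model tray straight back with your fingertips until it sits fully home against its stop, then press the toggle clamp's handle all the way down so that its pad holds the model, and come out again. Do not touch the hood or its window frame, do not lift the tray, and leave everything else where it stands.

Things in the scene. Friction and masses are not known exactly. Their poses are not given: they have to be found in the camera images.
- machine: Bench drilling unit for dental models, fixed. Frame M: origin at the centre of its underside on the table, x from the robot's side to the back, y left, z up (yawed up to 0.25 rad). Grey base plate 280 (x) by 320 (y) mm, top (the bed) at z = 22 mm. Tray channel along x, centre line y = -55 mm, between two rails 8 mm high, 1.5 mm clearance each side.
- stop (a point): Front face of the steel rear stop of the tray channel, at bed level: x = 45, y = -55, z = 22 mm in M. The stop is 62 mm wide, 22 mm high.
- column (a point): Column of the drill, on an ear outside the hood at the base's back right corner: x = 115, y = -178 mm in M, top z = 240 mm. Its jointed arm with the drill is swung aside to the right; column, arm and drill lie within x 20 to 150, y -150 to -285, z 22 to 240 mm in M. Keep clear.
- guard: Fixed dust hood of clear plastic on the base, same frame M. Outside 264 (x) by 300 (y) mm, closed all round. Its top slopes up to the back by 10 degrees: panel at z = 66 mm at x = -130, 89 at x = 0, 112 at x = 130 mm. Only way in: the window in the top, clear opening x -107 to 46, y -105 to 122 mm in M, aluminium frame 9 mm wide, 3.5 mm proud of the panel's middle plane.
- window (a point): Centre of the hood's window, in the plane of the sloping panel: x = -30.5, y = 8.5, z = 83.5 mm in M.
- tray: Loose model tray: grey plastic box 80 (x) by 62 (y) by 26 mm high, white plaster on it (surface at 30 mm) with a horseshoe of teeth up to 40 mm; about 180 g. Origin: centre of its underside, axes as M. It lies on the bed between the rails, 10 to 24 mm short of home. Home: back face against the stop, origin at x = 5 mm in M.
- tray_front (a point): Middle of the upper edge of the tray's flat front face (towards the robot, 26 mm high), the face to push. 40 mm in front of the tray's origin, 26 mm above it, 48 mm above the table.
- clamp_lever (a joint): Toggle clamp handle, rad: 0 raised (40 degrees above level, pointing left and up), 0.70 fully down (level, at its limit). Starts at 0 to 0.12. Stiff, no return spring: it stays where it is left. It takes about 4 N at the grip, rising to 7 N over the last 0.1 rad as the pad meets the model. Pivot at x = 10, y = 20, z = 60 mm in M, axis along x.
- lever_grip (a point): Top of the handle's round black rubber grip, 62 mm from the pivot along the handle; moves with it. The grip is 17 mm in diameter and runs from 34 to 82 mm from the pivot. Fully down this point is at x = 10, y = 82, z = 68.5 mm in M; fully raised at x = 10, y = 62, z = 106 mm.
- clamp_arm: Steel hold-down arm with a sprung rubber pad (18 mm diameter), linked to the handle: it comes down to the right over the tray, by 0.42 rad, as the handle goes down. Origin at its pivot: x = 10, y = 4, z = 72 mm in M, on the clamp's cheek plates (x -1 to 21, y -11 to 33, up to z = 76 mm). Raised, it stands in the window up to z = 112 mm, over y -65 to 12 mm.
- bur_block: Bystander inside the hood: small aluminium block with four burs, 26 by 38 by 33 mm high, loose on the bed at the front left, about 85 mm in front of and 75 mm to the left of the machine's centre. Origin: centre of underside.
- spare_model: Bystander: loose plaster dental model 56 by 60 by 32 mm, on the table left of the unit. Origin: centre of underside.
- spatula: Bystander: spatula 180 mm long lying on the table in front of the unit. Origin under its middle.
- brush: Bystander: hand brush 170 mm long lying on the table right of the unit. Origin under its middle.
- jar: Bystander: jar 60 mm in diameter, 70 mm high, far left. Origin: centre of underside.
- bottle: Bystander: white bottle 48 mm in diameter, 120 mm high, far right. Origin: centre of underside.
- caliper: Bystander: steel caliper 150 mm long lying on the table at the left. Origin: centre of its beam's underside.
Mind the look-alikes: they are no part of the job. What is shaped like the tray but blue or red is not meant.

How it is judged:
By the outcome, as a careful person would: the job done as asked, in the order asked, and still so for the second after the job is handed in, with the robot touching nothing.
It also fails if it takes over 40 s, if anything falls off the work surface, if the arm or the gripper's body presses on something with over 40 N, if the wrist force passes 120 N, or if a joint passes its speed limit or range.

## Working session

There is one attempt and no reset: what is moved stays moved. The work goes in short steps, Python scripts to look and compute and a tool call to move; the robot and the scene stay as the last step left them, time stands still between calls to the robot, and variables do not carry over. Pictures are saved under pics/ and viewed, about 8 in all and at most 12, crops included, and the job is handed in when it is done.

Besides the shell and the picture viewer there is one more tool, called by a JSON object that holds its "method" and its "body". servo_tool: Moves the arm, as the interface text tells. Its arguments: {"type":"object","properties":{"targets":{"type":"array","items":{"type":"object","properties":{"xyz":{"type":"array","items":{"type":"number"}},"twist":{"type":"array","items":{"type":"number"}},"jaw":{"type":"number"}}}},"squeeze":{"type":"number"}},"required":["targets"]}

```bash
ls; mkdir -p pics
cat > h.py <<'E'
import numpy as np, cv2, pickle
from workcell import env
from scipy.spatial.transform import Rotation as R
def rot(q): return R.from_quat([q[1],q[2],q[3],q[0]]).as_matrix()
def look(n):
    c=env.read_camera(n); pickle.dump(c,open(f'{n}.pkl','wb')); return c
def CR(c):
    a=np.array(c['attitude']); return a if a.shape==(3,3) else rot(a)
def pts(c):
    v,u=np.mgrid[:400,:640]; d=c['depth']
    p=np.stack([(u-c['cx'])/c['fx']*d,(v-c['cy'])/c['fy']*d,d],-1)
    return p@CR(c).T+np.array(c['eye'])
def ray(c,u,v,z):
    r=CR(c)@np.array([(u-c['cx'])/c['fx'],(v-c['cy'])/c['fy'],1]); e=np.array(c['eye'])
    return e+r*(z-e[2])/r[2]
def proj(c,p):
    q=CR(c).T@(np.array(p)-np.array(c['eye'])); return c['cx']+c['fx']*q[0]/q[2],c['cy']+c['fy']*q[1]/q[2]
E
python3 - <<'E'
from h import *
for n in('scene','top'):
    c=look(n); cv2.imwrite(f'pics/{n}1.png',c['color'][...,::-1]); print(n,c['eye'],c['attitude'],c['fx'],c['cx'],c['cy'])
print(env.get_state())
E
```

```text
pics
scene [1.26811902 0.52031454 1.16704785] [-0.16765818  0.4382776   0.82350858 -0.31880572] 444.7711600595677 323.7249888961329 194.72059175685536
top [0.3870947  0.02334654 1.35082235] [-0.04096633  0.70794646 -0.70344391  0.04796081] 368.04107448478817 317.5820902209034 198.2106853710909
{'clock': 0.1, 'joint_pos': array([1.07438121e+00, 3.13912355e-01, 4.51094917e-02, 1.30361961e+00,
       1.95943187e-05, 1.43121080e+00]), 'qvel': array([-0.00055428, -0.00193477,  0.00316358, -0.0001948 , -0.00092475,
        0.00157601]), 'tau': array([ 3.89271387e-03, -4.81724024e+01,  2.99243617e+01,  1.27205884e-02,
       -5.29630142e-05,  3.85216254e-06]), 'tcp_pos': array([0.20062763, 0.53837825, 0.23051233]), 'orientation': array([ 3.57595543e-04,  8.21372151e-01,  5.70392083e-01, -7.30279808e-04]), 'wrist_force': array([-0.82282291, -0.69008233,  0.6233552 ]), 'ft_torque': array([ 0.02405612, -0.03722115,  0.00803162]), 'finger_gap': 0.08536439762324592}
```

View pics/top1.png

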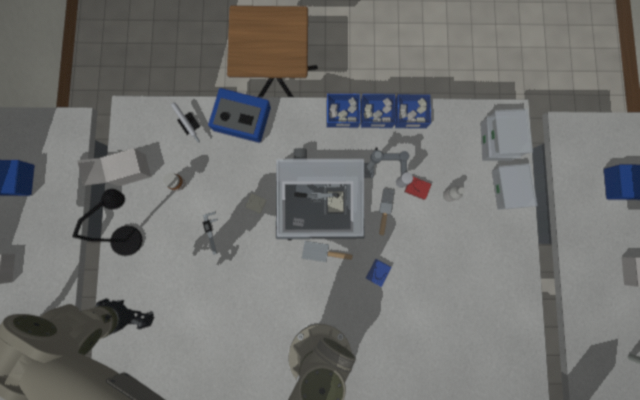

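View pics/scene1.png

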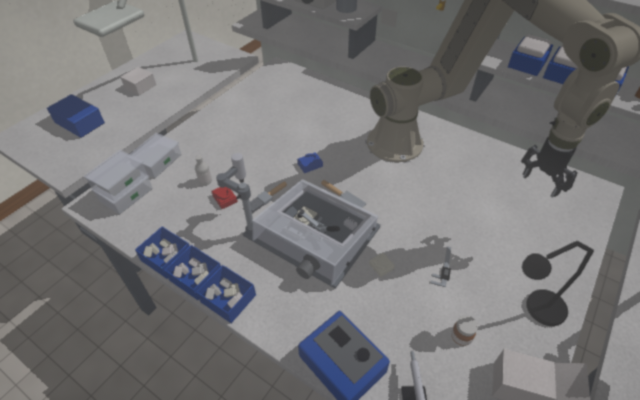

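The top view shows the unit at about (277–365, 160–238) with the tray's plaster near (335, 203). The scene view shows it at (250–378, 180–285). I'll enlarge both and mask the window and hood outlines.

Run:
```python
from h import *
cs={n:pickle.load(open(n+'.pkl','rb')) for n in('scene','top')}
def crop(c,u0,v0,w,h,s):
    im=c['color'][v0:v0+h,u0:u0+w,::-1]
    im=cv2.convertScaleAbs(im,alpha=1.3); return cv2.resize(im,None,fx=s,fy=s,interpolation=cv2.INTER_CUBIC)
a=crop(cs['top'],265,145,110,100,5); b=crop(cs['scene'],240,170,150,130,4)
a=crop(cs['top'],270,150,100,100,6); cv2.imwrite('pics/t2.png',a)
b=crop(cs['scene'],240,170,150,125,5); cv2.imwrite('pics/s2.png',b)
c=cs['top'];P=pts(c)
for v in range(155,246,6): print(v,[int(1000*z) for z in P[v,270:372:6,2]])
```

```text
155 [3, -4, 0, 0, 78, 89, 77, 0, -1, -2, 0, 0, 2, -3, -3, -3, -3]
161 [-6, 116, 111, 115, 110, 116, 111, 111, 114, 113, 114, 114, 119, 116, 116, 114, -1]
167 [1, 14, 106, 109, 106, 105, 108, 108, 112, 107, 112, 108, 108, 105, 110, 111, 58]
173 [-1, 17, 105, 101, 105, 102, 110, 102, 107, 105, 106, 106, 108, 104, 104, 101, 35]
179 [-3, 22, 97, 102, 98, 102, 101, 100, 104, 100, 101, 98, 101, 103, 105, 97, 1]
185 [1, 20, 95, 18, 20, 22, 17, 24, 17, 22, 47, 42, 45, 22, 98, 103, 0]
191 [8, 18, 94, 21, 21, 20, 24, 27, 22, 30, 48, 52, 46, 18, 93, 95, 1]
197 [-4, 23, 91, 25, 17, 95, 87, 70, 80, 82, 61, 80, 51, 24, 88, 86, 0]
203 [-3, 22, 91, 18, 20, 17, 17, 21, 22, 28, 61, 53, 56, 18, 84, 84, 0]
209 [1, 21, 89, 23, 18, 24, 16, 20, 24, 27, 51, 53, 48, 21, 83, 83, -1]
215 [0, 21, 81, 24, 22, 23, 22, 23, 19, 18, 24, 24, 21, 19, 78, 80, 1]
221 [-2, 21, 74, 22, 55, 40, 22, 21, 27, 19, 15, 21, 15, 18, 76, 77, 0]
227 [0, 43, 74, 26, 24, 22, 26, 20, 20, 18, 20, 20, 22, 22, 76, 71, -3]
233 [6, 21, 66, 73, 73, 69, 70, 69, 70, 70, 68, 70, 64, 67, 68, 64, -2]
239 [0, 0, 18, 16, 4, 0, 0, -3, 3, 3, 4, 0, -4, 1, -1, 1, 1350]
245 [0, 2, -1, 1, 3, -3, -1, -1, 5, 3, 0, 0, -4, -4, -4, 0, -2]
```

View pics/t2.png

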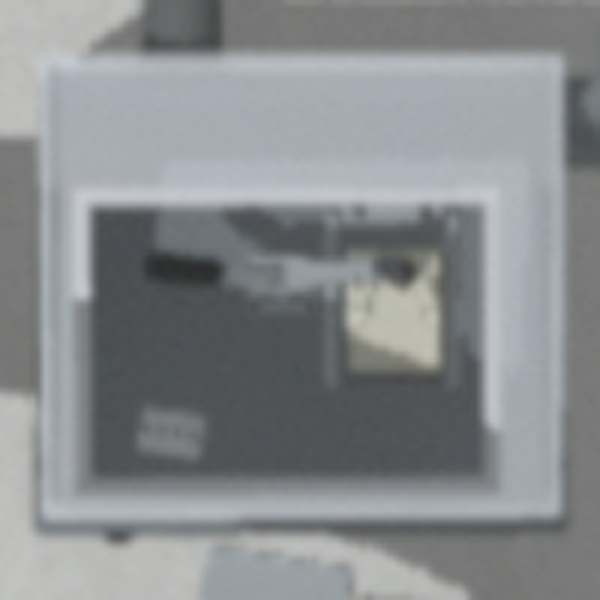

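View pics/s2.png

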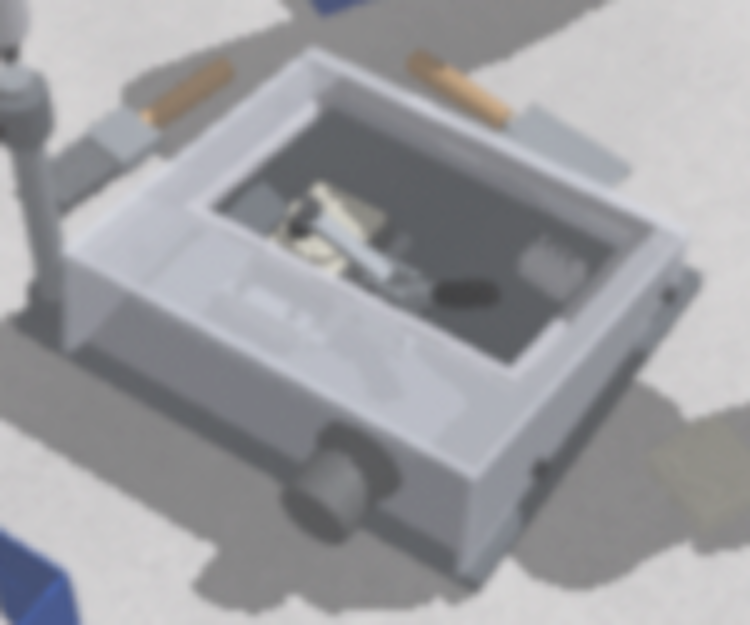

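Run:
```python
from h import *
c=pickle.load(open('top.pkl','rb'));P=pts(c)
k=lambda u,v:(u/6+270-.5+1/12, v/6+150-.5+1/12)
# inner window corners and outer hood corners: crop px -> world at given heights
Z=lambda x:.089+x*23/130
print('window corners')
for n,u,v,x,y in(('FL',92,478,-.107,.122),('FR',484,478,-.107,-.105),('BL',92,206,.046,.122),('BR',484,206,.046,-.105)):
    print(n,(x,y),ray(c,*k(u,v),Z(x)+.002).round(4))
m=(P[...,2]>.06)&(P[...,2]<.125)&(np.abs(P[...,0]-.53)<.3)&(np.abs(P[...,1]-.03)<.25)
m=m.astype(np.uint8);n,l,s,ce=cv2.connectedComponentsWithStats(m);i=1+s[1:,4].argmax();print(s[i])
cnt=max(cv2.findContours((l==i).astype(np.uint8),cv2.RETR_EXTERNAL,cv2.CHAIN_APPROX_NONE)[0],key=cv2.contourArea)[:,0]
# hull points in world via ray to fitted plane
Q=P[l==i];A=np.c_[Q[:,:2],np.ones(len(Q))];co=np.linalg.lstsq(A,Q[:,2],rcond=None)[0];res=Q[:,2]-A@co
ok=abs(res)<.008;co=np.linalg.lstsq(A[ok],Q[ok,2],rcond=None)[0];print('plane',co,'slope yaw',np.arctan2(co[1],co[0]),np.hypot(co[0],co[1]),res[ok].std())
Qi=Q[ok];r=cv2.minAreaRect((Qi[:,:2]*1000).astype(np.float32));print(r);print(cv2.boxPoints(r))
# plaster
im=c['color'].astype(int);w=(im[...,0]-im[...,2]>12)&(P[...,2]>.035)&(P[...,2]<.075)
w[:, :320]=0;w[:,350:]=0;w[:180]=0;w[220:]=0
v,u=np.nonzero(w);W=np.array([ray(c,a,b,.052) for a,b in zip(u,v)]);print('plaster n',len(u),W.min(0),W.max(0),W.mean(0), np.median(P[w][:,2]))
for n,u,v,z in(('tray front L',345,376,.05),('tray front R',440,376,.05),('blk',172,432,.055),('grip L end',148,270,.09),('grip R end',222,272,.09)): print(n,ray(c,*k(u,v),z).round(4))
print(P[190:202,292:310,2].max(), [int(1000*z) for z in P[195,290:312,2]])
```

```text
window corners
FL (-0.107, 0.122) [0.4398 0.1236 0.0721]
FR (-0.107, -0.105) [ 0.4412 -0.1028  0.0721]
BL (0.046, 0.122) [0.5943 0.1241 0.0991]
BR (0.046, -0.105) [ 0.596  -0.101   0.0991]
[ 276  148   88   89 3899]
plane [ 0.17375376  0.00278629 -0.00428025] slope yaw 0.016034498525971025 0.17377609583200643 0.0030564134982901375
((548.648193359375, 3.5917205810546875), (264.22998046875, 300.42608642578125), 0.6209454536437988)
[[ 414.91302  152.36417]
 [ 418.16888 -148.04428]
 [ 682.38336 -145.18073]
 [ 679.1275   155.22772]]Traceback (most recent call last):
  File "<stdin>", line 19, in <module>
    return umr_minimum(a, axis, None, out, keepdims, initial, where)
ValueError: zero-size array to reduction operation minimum which has no identity
```

```bash
cat >> h.py <<'E'
YAW=.0095; O=np.array([.5485,.0032,0]); RM=R.from_euler('z',YAW).as_matrix()
w2m=lambda p:(np.array(p)-O)@RM
m2w=lambda p:RM@np.array(p)+O
def tri(c1,p1,c2,p2):
    e=[np.array(c['eye']) for c in(c1,c2)]; d=[CR(c)@np.array([(p[0]-c['cx'])/c['fx'],(p[1]-c['cy'])/c['fy'],1]) for c,p in((c1,p1),(c2,p2))]
    s=np.linalg.lstsq(np.c_[d[0],-d[1]],e[1]-e[0],rcond=None)[0]; a,b=e[0]+s[0]*d[0],e[1]+s[1]*d[1]
    return (a+b)/2,np.linalg.norm(a-b)
E
python3 - <<'E'
from h import *
t,s=(pickle.load(open(n+'.pkl','rb')) for n in('top','scene'))
kt=lambda u,v:(u/6+270-.4,v/6+150-.4); ks=lambda u,v:(u/5+240-.4,v/5+170-.4)
f=lambda p:((np.array(p)-[240,170]+.4)*5).round(); ft=lambda p:((np.array(p)-[270,150]+.4)*6).round()
for n,a,b in(('plaster FL',(345,376),(385,215)),('plaster FR',(440,376),(320,183)),('grip outer',(147,268),(498,292)),('grip inner',(222,270),(434,290)),('block',(172,432),(552,262))):
    p,g=tri(t,kt(*a),s,ks(*b)); print(n,(w2m(p)*1000).round(1),'gap',round(g*1000,1))
Z=lambda x:.089+x*23/130
for n,p in(('wFR',(-.107,-.105,Z(-.107))),('wBL',(.046,.122,Z(.046))),('wBR',(.046,-.105,Z(.046))),('hood BL top',(.132,.15,Z(.132))),('hood BR',(.132,-.15,Z(.132))),('grip raised',(.010,.062,.106))): print(n,f(proj(s,m2w(p))),ft(proj(t,m2w(p))))
P=pts(t);Q=(P-O)@RM
g=(abs(Q[...,0]-.01)<.012)&(Q[...,1]>.03)&(Q[...,1]<.1)&(Q[...,2]>.06);print((Q[g]*1000).round()[:, :])
g=(abs(Q[...,1]+.055)<.02)&(Q[...,0]<.0)&(Q[...,0]>-.075)
o=np.argsort(Q[g][:,0]);print((Q[g][o][:,[0,2]]*1000).round().tolist())
E
```

```text
plaster FL [-45.2 -28.3  44.5] gap 5.2
plaster FR [-46.  -83.5  41. ] gap 1.7
grip outer [  9.9  88.8 104.5] gap 0.9
grip inner [12.7 45.7 79. ] gap 1.2
block [-78.8  77.   32.8] gap 0.2
wFR [346.  85.] [484. 476.]
wBL [512. 364.] [ 90. 208.]
wBR [206. 203.] [484. 207.]
hood BL top [474. 475.] [40. 56.]
hood BR [ 60. 246.] [563.  55.]
grip raised [460. 271.] [193. 268.]
[[ 18.  82. 106.]
 [ 18.  79. 102.]
 [ 15.  89. 104.]
 [ 13.  85. 114.]
 [ 14.  82. 109.]
 [ 14.  78. 111.]
 [ 15.  75. 104.]
 [ 14.  72. 108.]
 [ 15.  68. 101.]
 [ 15.  65.  98.]
 [ 15.  62. 100.]
 [ 16.  58.  94.]
 [ 16.  55.  96.]
 [ 18.  52.  81.]
 [ 11.  89. 106.]
 [ 10.  85. 113.]
 [ 10.  82. 113.]
 [ 11.  78. 108.]
 [ 10.  75. 112.]
 [ 10.  72. 109.]
 [ 11.  68. 101.]
 [ 12.  65. 100.]
 [ 12.  62.  94.]
 [ 12.  58.  95.]
 [ 12.  55.  97.]
 [ 13.  52.  87.]
 [ 14.  48.  85.]
 [ 14.  45.  80.]
 [ 14.  41.  84.]
 [ 15.  38.  77.]
 [ 15.  34.  75.]
 [ 15.  31.  72.]
 [  8.  89. 105.]
 [  7.  85. 107.]
 [  7.  82. 111.]
 [  7.  78. 108.]
 [  7.  75. 112.]
 [  7.  72. 109.]
 [  8.  68. 104.]
 [  8.  65. 101.]
 [  8. 
[... 3596 characters left out ...]
.0, 54.0], [-14.0, 53.0], [-14.0, 52.0], [-14.0, 50.0], [-14.0, 50.0], [-14.0, 50.0], [-14.0, 49.0], [-14.0, 47.0], [-12.0, 62.0], [-11.0, 58.0], [-11.0, 56.0], [-11.0, 53.0], [-11.0, 53.0], [-11.0, 52.0], [-11.0, 52.0], [-11.0, 51.0], [-10.0, 49.0], [-10.0, 48.0], [-10.0, 43.0], [-8.0, 61.0], [-8.0, 59.0], [-8.0, 55.0], [-7.0, 55.0], [-7.0, 55.0], [-7.0, 54.0], [-7.0, 53.0], [-7.0, 51.0], [-7.0, 50.0], [-7.0, 50.0], [-7.0, 49.0], [-7.0, 48.0], [-5.0, 63.0], [-5.0, 60.0], [-4.0, 58.0], [-4.0, 57.0], [-4.0, 54.0], [-4.0, 54.0], [-4.0, 54.0], [-4.0, 54.0], [-4.0, 53.0], [-4.0, 52.0], [-4.0, 52.0], [-4.0, 52.0], [-1.0, 63.0], [-1.0, 62.0], [-1.0, 60.0], [-0.0, 55.0], [-0.0, 53.0], [-0.0, 52.0]]
```

```bash
cat >> h.py <<'E'
def plan(targets,tilt):
    """targets: TCP in M (mm); tool x = M y, fingers lean: tip forward by tilt deg"""
    s=env.get_state(); T=rot(s['orientation']); p=np.array(s['tcp_pos'])
    t=np.radians(tilt)
    G=RM@np.c_[[0,1,0],[np.cos(t),0,np.sin(t)],[np.sin(t),0,-np.cos(t)]]
    print('clock',s['clock'],'M now',(w2m(p)*1000).round(1),'F',s['wrist_force'].round(1),'twist',R.from_matrix(T.T@G).as_rotvec().round(3))
    for q in targets: print(q,'->',(T.T@(m2w(np.array(q)/1000)-p)).round(4))
E
python3 -c "
from h import *
plan([(-72,-55,230),(-72,-55,140),(-72,-55,34)],10)"
```

```text
clock 0.1 M now [-342.8  538.5  230.5] F [-0.8 -0.7  0.6] twist [-0.173  0.034 -0.365]
(-72, -55, 230) -> [-0.4571  0.4654  0.0011]
(-72, -55, 140) -> [-0.4569  0.4654  0.0911]
(-72, -55, 34) -> [-0.4568  0.4654  0.1971]
```

{"method": "servo_tool", "body": {"targets": [{"xyz": [-0.114, 0.116, 0], "twist": [-0.043, 0.008, -0.091], "jaw": 0}, {"xyz": [-0.457, 0.465, 0.001], "twist": [-0.173, 0.034, -0.365], "jaw": 0}, {"xyz": [-0.457, 0.465, 0.001], "twist": [-0.173, 0.034, -0.365], "jaw": 0}, {"xyz": [-0.457, 0.465, 0.001], "twist": [-0.173, 0.034, -0.365], "jaw": 0}, {"xyz": [-0.457, 0.465, 0.001], "twist": [-0.173, 0.034, -0.365], "jaw": 0}, {"xyz": [-0.457, 0.465, 0.001], "twist": [-0.173, 0.034, -0.365], "jaw": 0}, {"xyz": [-0.457, 0.465, 0.001], "twist": [-0.173, 0.034, -0.365], "jaw": 0}, {"xyz": [-0.457, 0.465, 0.001], "twist": [-0.173, 0.034, -0.365], "jaw": 0}, {"xyz": [-0.457, 0.465, 0.001], "twist": [-0.173, 0.034, -0.365], "jaw": 0}, {"xyz": [-0.457, 0.465, 0.001], "twist": [-0.173, 0.034, -0.365], "jaw": 0}, {"xyz": [-0.457, 0.465, 0.001], "twist": [-0.173, 0.034, -0.365], "jaw": 0}, {"xyz": [-0.457, 0.465, 0.001], "twist": [-0.173, 0.034, -0.365], "jaw": 0}]}}

```text
clock: 1.1
tcp_pos: [0.4126, 0.0839, 0.2306]
orientation: [0.061, 0.701, 0.708, 0.063]
wrist_force: [1.3, 1.5, 0.4]
finger_gap: 0.0
```

```bash
python3 -c "
from h import *
plan([(-72,-55,230),(-72,-55,140)],10)"
```

```text
clock 1.1 M now [-135.1   82.   230.6] F [1.3 1.5 0.4] twist [ 0.001 -0.002 -0.   ]
(-72, -55, 230) -> [-0.137   0.0621  0.0113]
(-72, -55, 140) -> [-0.1372  0.0464  0.0999]
```

{"method": "servo_tool", "body": {"targets": [{"xyz": [-0.137, 0.062, 0.011]}, {"xyz": [-0.137, 0.062, 0.011]}, {"xyz": [-0.137, 0.062, 0.011]}, {"xyz": [-0.137, 0.062, 0.011]}, {"xyz": [-0.137, 0.046, 0.1]}, {"xyz": [-0.137, 0.046, 0.1]}, {"xyz": [-0.137, 0.046, 0.1]}, {"xyz": [-0.137, 0.046, 0.1]}]}}

```text
schema error: expected keys xyz, twist, jaw
```

Run:
```python
from h import *
for n in('scene','top'): look(n)
t,s=(pickle.load(open(n+'.pkl','rb')) for n in('top','scene'))
a=cv2.resize(s['color'][110:310,230:400,::-1],None,fx=2.9,fy=2.9,interpolation=cv2.INTER_CUBIC)
b=cv2.resize(t['color'][150:350,270:370,::-1],None,fx=2.9,fy=2.9,interpolation=cv2.INTER_CUBIC)
cv2.imwrite('pics/a3.png',np.hstack([a,b]))
plan([(-72,-55,140),(-72,-55,60),(-72,-55,34)],10)
```

```text
clock 1.2 M now [-132.7   78.2  230.6] F [-0.6  1.6 -0.4] twist [ 0.002  0.001 -0.011]
(-72, -55, 140) -> [-0.1325  0.0453  0.1001]
(-72, -55, 60) -> [-0.1325  0.0313  0.1788]
(-72, -55, 34) -> [-0.1326  0.0267  0.2044]
```

View pics/a3.png

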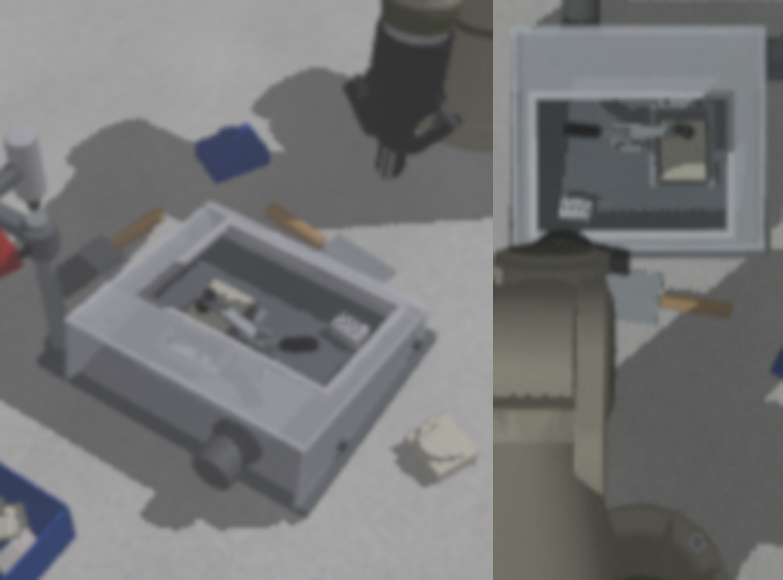

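The top view shows the window unobstructed. In the scene view the shut fingers are slim at (390, 170), with knuckles spread at (350, 90) and (455, 120). The move was refused because every row needs all its keys. I'll measure the knuckles' height and width before lowering.

Run:
```python
from h import *
s=pickle.load(open('scene.pkl','rb')); st=env.get_state(); T=rot(st['orientation'])
Q=(pts(s)-st['tcp_pos'])@T*1000
m=(abs(Q[...,0])<75)&(abs(Q[...,1])<60)&(Q[...,2]<10)&(Q[...,2]>-130);Q=Q[m]
for z in range(-120,10,8):
    q=Q[(Q[:,2]>=z)&(Q[:,2]<z+8)]
    if len(q): print(z,len(q),np.percentile(q[:,0],[3,97]).round(),np.percentile(q[:,1],[3,97]).round())
```

```text
-120 30 [-32.  41.] [-8. 14.]
-112 72 [-33.  44.] [-7. 18.]
-104 85 [-37.  50.] [-5. 19.]
-96 109 [-55.  63.] [-10.  18.]
-88 89 [-54.  64.] [-2. 18.]
-80 64 [-48.  57.] [-4. 17.]
-72 66 [-43.  48.] [-7. 18.]
-64 57 [-39.  44.] [-10.  15.]
-56 72 [-32.  35.] [-11.  15.]
-48 40 [-26.  32.] [-6. 14.]
-40 19 [-13.  16.] [-1. 12.]
-32 22 [-10.  17.] [-4. 11.]
-24 25 [-9. 18.] [-3. 13.]
-16 22 [-11.  17.] [-5. 10.]
-8 15 [-8. 11.] [ 2. 12.]
0 1 [4. 4.] [8. 8.]
```

{"method": "servo_tool", "body": {"targets": [{"xyz": [-0.128, 0.062, 0.011], "twist": [0, 0, 0], "jaw": 0}, {"xyz": [-0.128, 0.062, 0.011], "twist": [0, 0, 0], "jaw": 0}, {"xyz": [-0.128, 0.062, 0.011], "twist": [0, 0, 0], "jaw": 0}, {"xyz": [-0.128, 0.062, 0.011], "twist": [0, 0, 0], "jaw": 0}, {"xyz": [-0.128, 0.045, 0.1], "twist": [0, 0, 0], "jaw": 0}, {"xyz": [-0.128, 0.045, 0.1], "twist": [0, 0, 0], "jaw": 0}, {"xyz": [-0.128, 0.045, 0.1], "twist": [0, 0, 0], "jaw": 0}, {"xyz": [-0.128, 0.045, 0.1], "twist": [0, 0, 0], "jaw": 0}]}}

```text
clock: 1.87
tcp_pos: [0.4722, -0.0399, 0.1364]
orientation: [0.057, 0.701, 0.708, 0.061]
wrist_force: [-0.4, 1.5, 0.6]
finger_gap: -0.0002
```

```bash
python3 -c "
from h import *
plan([(-72,-50,140),(-72,-50,70),(-72,-50,38)],10)"
```

```text
clock 1.8667 M now [-76.7 -42.4 136.4] F [-0.4  1.5  0.6] twist [-0.007 -0.005 -0.001]
(-72, -50, 140) -> [-0.0076  0.0053 -0.0028]
(-72, -50, 70) -> [-0.0079 -0.0064  0.0662]
(-72, -50, 38) -> [-0.008  -0.0117  0.0978]
```

{"method": "servo_tool", "body": {"targets": [{"xyz": [-0.008, -0.0064, 0.066], "twist": [0, 0, 0], "jaw": 0}, {"xyz": [-0.008, -0.0064, 0.066], "twist": [0, 0, 0], "jaw": 0}, {"xyz": [-0.008, -0.0064, 0.066], "twist": [0, 0, 0], "jaw": 0}, {"xyz": [-0.008, -0.0064, 0.066], "twist": [0, 0, 0], "jaw": 0}, {"xyz": [-0.008, -0.0064, 0.066], "twist": [0, 0, 0], "jaw": 0}]}}

```text
clock: 2.28
tcp_pos: [0.4828, -0.0492, 0.0762]
orientation: [0.062, 0.701, 0.708, 0.064]
wrist_force: [-0.2, -0.2, -0.1]
finger_gap: -0.0001
```

```bash
python3 -c "
from h import *
plan([(-72,-52,70),(-72,-52,38)],10)"
```

```text
clock 2.2833 M now [-66.2 -51.8  76.2] F [-0.2 -0.2 -0.1] twist [ 0.004 -0.001  0.   ]
(-72, -52, 70) -> [-0.0002 -0.0068  0.0051]
(-72, -52, 38) -> [-0.0002 -0.0125  0.0366]
```

{"method": "servo_tool", "body": {"targets": [{"xyz": [0, -0.009, 0.005], "twist": [0, 0, 0], "jaw": 0}, {"xyz": [0, -0.014, 0.036], "twist": [0, 0, 0], "jaw": 0}, {"xyz": [0, -0.014, 0.036], "twist": [0, 0, 0], "jaw": 0}, {"xyz": [0, -0.014, 0.036], "twist": [0, 0, 0], "jaw": 0}, {"xyz": [0, -0.014, 0.036], "twist": [0, 0, 0], "jaw": 0}]}}

```text
clock: 2.7
tcp_pos: [0.4747, -0.0494, 0.0377]
orientation: [0.062, 0.701, 0.708, 0.064]
wrist_force: [0.5, 0.1, -0.9]
finger_gap: 0.0001
```

```bash
python3 -c "
from h import *
plan([(-60,-52,38),(-50,-52,38),(-46,-52,38),(-40,-52,38)],10)"
```

```text
clock 2.7 M now [-74.3 -51.9  37.7] F [ 0.5  0.1 -0.9] twist [ 0.003 -0.001 -0.   ]
(-60, -52, 38) -> [-0.0001  0.0141  0.0022]
(-50, -52, 38) -> [-0.0001  0.0239  0.004 ]
(-46, -52, 38) -> [-0.0001  0.0279  0.0047]
(-40, -52, 38) -> [-0.0001  0.0338  0.0058]
```

{"method": "servo_tool", "body": {"targets": [{"xyz": [0, 0.003, 0.0005], "twist": [0, 0, 0], "jaw": 0}, {"xyz": [0, 0.006, 0.001], "twist": [0, 0, 0], "jaw": 0}, {"xyz": [0, 0.009, 0.0015], "twist": [0, 0, 0], "jaw": 0}, {"xyz": [0, 0.011, 0.0019], "twist": [0, 0, 0], "jaw": 0}, {"xyz": [0, 0.013, 0.0022], "twist": [0, 0, 0], "jaw": 0}, {"xyz": [0, 0.015, 0.0025], "twist": [0, 0, 0], "jaw": 0}, {"xyz": [0, 0.017, 0.0029], "twist": [0, 0, 0], "jaw": 0}, {"xyz": [0, 0.019, 0.0032], "twist": [0, 0, 0], "jaw": 0}, {"xyz": [0, 0.021, 0.0036], "twist": [0, 0, 0], "jaw": 0}, {"xyz": [0, 0.023, 0.0039], "twist": [0, 0, 0], "jaw": 0}]}}

```text
clock: 3.53
tcp_pos: [0.4963, -0.0488, 0.0355]
orientation: [0.06, 0.701, 0.708, 0.063]
wrist_force: [-0.3, 0.2, 0.2]
finger_gap: 0.0002
```

{"method": "servo_tool", "body": {"targets": [{"xyz": [0, 0.001, 0.0002], "twist": [0, 0, 0], "jaw": 0}, {"xyz": [0, 0.002, 0.0003], "twist": [0, 0, 0], "jaw": 0}, {"xyz": [0, 0.003, 0.0005], "twist": [0, 0, 0], "jaw": 0}]}}

```text
clock: 3.78
tcp_pos: [0.4996, -0.0489, 0.0357]
orientation: [0.061, 0.701, 0.708, 0.063]
wrist_force: [-1.3, 0.6, -0.5]
finger_gap: 0.0002
```

{"method": "servo_tool", "body": {"targets": [{"xyz": [0, 0.001, 0.0], "twist": [0, 0, 0], "jaw": 0}, {"xyz": [0, 0.002, 0.0], "twist": [0, 0, 0], "jaw": 0}, {"xyz": [0, 0.003, 0.0002], "twist": [0, 0, 0], "jaw": 0}]}}

```text
clock: 4.03
tcp_pos: [0.5028, -0.0489, 0.0362]
orientation: [0.061, 0.701, 0.708, 0.063]
wrist_force: [0.1, -0.4, -0.7]
finger_gap: 0.0001
```

{"method": "servo_tool", "body": {"targets": [{"xyz": [0, 0.001, 0.0002], "twist": [0, 0, 0], "jaw": 0}, {"xyz": [0, 0.002, 0.0003], "twist": [0, 0, 0], "jaw": 0}]}}

```text
clock: 4.2
tcp_pos: [0.5048, -0.0489, 0.0362]
orientation: [0.061, 0.701, 0.708, 0.063]
wrist_force: [-0.5, 0.2, -0.7]
finger_gap: 0.0
```

{"method": "servo_tool", "body": {"targets": [{"xyz": [0, 0.001, 0.0002], "twist": [0, 0, 0], "jaw": 0}, {"xyz": [0, 0.002, 0.0003], "twist": [0, 0, 0], "jaw": 0}]}}

```text
clock: 4.37
tcp_pos: [0.5051, -0.0489, 0.0359]
orientation: [0.06, 0.701, 0.708, 0.062]
wrist_force: [-8.4, -0.4, 5.8]
finger_gap: -0.0004
```

Run:
```python
from h import *
for n in('scene','top'): look(n)
t,s=(pickle.load(open(n+'.pkl','rb')) for n in('top','scene'))
a=cv2.resize(s['color'][150:300,240:390,::-1],None,fx=4,fy=4,interpolation=cv2.INTER_CUBIC)
cv2.imwrite('pics/a4.png',a)
plan([],10)
Q=(pts(t)-O)@RM*1000
for x0 in range(-3,60,3):
    m=(abs(Q[...,1]+70)<8)&(abs(Q[...,0]-x0)<1.6)
    if m.any(): print(x0,np.median(Q[m][:,2]).round(1),end='; ')
```

```text
clock 4.4667 M now [-44.  -51.6  35.9] F [-6.1 -0.5  3.4] twist [-0.002 -0.002 -0.001]
-3 51.8; 0 52.0; 3 49.8; 6 57.2; 9 58.4; 12 60.2; 15 59.0; 18 59.7; 21 62.0; 24 59.4; 27 58.0; 30 59.7; 33 49.4; 36 53.8; 39 52.2; 45 46.5; 48 46.8; 51 47.4; 54 73.1; 57 99.1;
```

View pics/a4.png

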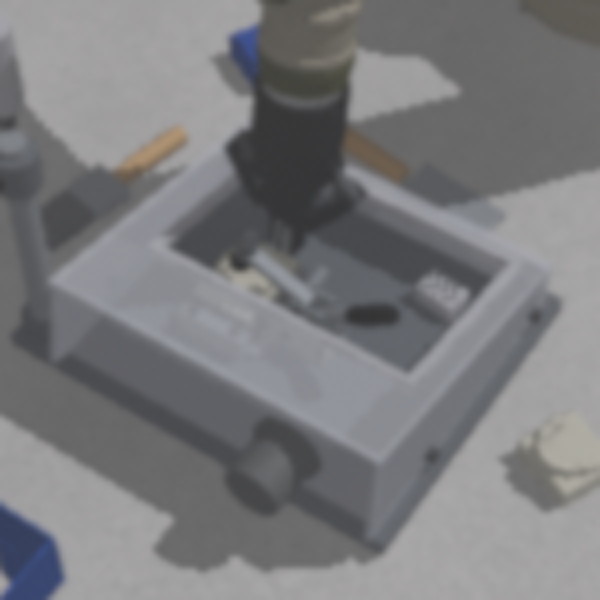

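The picture shows the fingers inside the window behind the tray at (290, 245), clear of the frame, with the clamp arm still raised. The force jumped to about 8 N, so the tray has met the stop. I'll push 1 mm more to confirm, then back off.

{"method": "servo_tool", "body": {"targets": [{"xyz": [0, 0.001, 0.0], "twist": [0, 0, 0], "jaw": 0}, {"xyz": [0, 0.0015, 0.0], "twist": [0, 0, 0], "jaw": 0}]}}

```text
clock: 4.63
tcp_pos: [0.5052, -0.0489, 0.0358]
orientation: [0.059, 0.702, 0.707, 0.061]
wrist_force: [-10.9, -2.3, 7.6]
finger_gap: -0.0002
```

{"method": "servo_tool", "body": {"targets": [{"xyz": [0, -0.006, 0.0], "twist": [0, 0, 0], "jaw": 0}, {"xyz": [0, -0.025, -0.004], "twist": [0, 0, 0], "jaw": 0}, {"xyz": [0, -0.025, -0.004], "twist": [0, 0, 0], "jaw": 0}, {"xyz": [0, -0.015, -0.05], "twist": [0, 0, 0], "jaw": 0}, {"xyz": [0, 0.0, -0.11], "twist": [0, 0, 0], "jaw": 0}, {"xyz": [0, 0.0, -0.11], "twist": [0, 0, 0], "jaw": 0}, {"xyz": [0, 0.0, -0.11], "twist": [0, 0, 0], "jaw": 0}]}}

```text
clock: 5.22
tcp_pos: [0.4947, -0.0507, 0.1521]
orientation: [0.067, 0.701, 0.707, 0.066]
wrist_force: [1.0, -1.1, 0.6]
finger_gap: 0.0001
```

Run:
```python
from h import *
t=look('top');Q=(pts(t)-O)@RM*1000
for x0 in range(-60,-20,2):
    m=(Q[...,1]>-84)&(Q[...,1]<-30)&(abs(Q[...,0]-x0)<1.1)
    if m.any(): print(x0,np.median(Q[m][:,2]).round(1),end='; ')
plan([(10,60,150),(10,56,112),(10,58,100),(10,70,70)],0)
```

```text
-60 462.8; -32 46.4; -28 47.5; -26 52.7; -24 52.7; -22 49.1; clock 5.2667 M now [-55.9 -53.  149.3] F [-0.3 -0.1 -0.7] twist [ 0.185  0.001 -0.   ]
(10, 60, 150) -> [0.113  0.0649 0.0113]
(10, 56, 112) -> [0.109  0.058  0.0487]
(10, 58, 100) -> [0.111  0.0558 0.0605]
(10, 70, 70) -> [0.123  0.0502 0.09  ]
```

{"method": "servo_tool", "body": {"targets": [{"xyz": [0.038, 0.022, 0.0], "twist": [0.062, 0, 0], "jaw": 0}, {"xyz": [0.076, 0.043, 0.006], "twist": [0.124, 0, 0], "jaw": 0}, {"xyz": [0.109, 0.0645, 0.0113], "twist": [0.185, 0, 0], "jaw": 0}, {"xyz": [0.109, 0.0645, 0.0113], "twist": [0.185, 0, 0], "jaw": 0}, {"xyz": [0.109, 0.0645, 0.0113], "twist": [0.185, 0, 0], "jaw": 0}, {"xyz": [0.109, 0.0645, 0.0113], "twist": [0.185, 0, 0], "jaw": 0}]}}

```text
clock: 5.77
tcp_pos: [0.5528, 0.0607, 0.1434]
orientation: [-0.005, 0.703, 0.711, -0.004]
wrist_force: [0.1, -0.5, 0.3]
finger_gap: 0.0003
```

Run:
```python
from h import *
plan([(10,56,118),(10,56,115),(10,63,104),(10,69,93),(10,73,81),(10,75,68.5)],0)
```

```text
clock 5.7667 M now [  4.8  57.4 143.4] F [ 0.1 -0.5  0.3] twist [-0.012 -0.002  0.001]
(10, 56, 118) -> [-0.0015  0.0055  0.0253]
(10, 56, 115) -> [-0.0015  0.0055  0.0283]
(10, 63, 104) -> [0.0055 0.0057 0.0393]
(10, 69, 93) -> [0.0115 0.0058 0.0503]
(10, 73, 81) -> [0.0154 0.006  0.0623]
(10, 75, 68.5) -> [0.0174 0.0061 0.0748]
```

{"method": "servo_tool", "body": {"targets": [{"xyz": [-0.0015, 0.0055, 0.022], "twist": [-0.012, 0, 0], "jaw": 0}, {"xyz": [-0.0015, 0.0055, 0.025], "twist": [-0.012, 0, 0], "jaw": 0}, {"xyz": [-0.0015, 0.0055, 0.0283], "twist": [-0.012, 0, 0], "jaw": 0}, {"xyz": [0.002, 0.0055, 0.0338], "twist": [-0.012, 0, 0], "jaw": 0}, {"xyz": [0.0055, 0.0057, 0.0393], "twist": [-0.012, 0, 0], "jaw": 0}]}}

```text
clock: 6.18
tcp_pos: [0.5586, 0.0654, 0.1068]
orientation: [0.001, 0.704, 0.71, 0.002]
wrist_force: [-0.4, -0.1, -0.7]
finger_gap: 0.0001
```

Run:
```python
from h import *
plan([(10,63,104),(10,66,99),(10,69,93),(10,71,87),(10,73,81),(10,74,75),(10,75,68.5)],0)
```

```text
clock 6.1833 M now [ 10.7  62.1 106.8] F [-0.4 -0.1 -0.7] twist [ 0.004 -0.002 -0.002]
(10, 63, 104) -> [ 0.0008 -0.0007  0.0028]
(10, 66, 99) -> [ 0.0038 -0.0008  0.0078]
(10, 69, 93) -> [ 0.0068 -0.0008  0.0138]
(10, 71, 87) -> [ 0.0088 -0.0008  0.0198]
(10, 73, 81) -> [ 0.0108 -0.0009  0.0258]
(10, 74, 75) -> [ 0.0118 -0.0009  0.0318]
(10, 75, 68.5) -> [ 0.0128 -0.0009  0.0383]
```

{"method": "servo_tool", "body": {"targets": [{"xyz": [0.0008, -0.0007, 0.0028], "twist": [0, 0, 0], "jaw": 0}, {"xyz": [0.0038, -0.0008, 0.0078], "twist": [0, 0, 0], "jaw": 0}, {"xyz": [0.0053, -0.0008, 0.0108], "twist": [0, 0, 0], "jaw": 0}, {"xyz": [0.0068, -0.0008, 0.0138], "twist": [0, 0, 0], "jaw": 0}]}}

```text
clock: 6.52
tcp_pos: [0.5584, 0.0732, 0.0925]
orientation: [0.001, 0.704, 0.711, 0.002]
wrist_force: [-0.6, 0.7, 4.4]
finger_gap: -0.0002
```

{"method": "servo_tool", "body": {"targets": [{"xyz": [0.001, 0, 0.003], "twist": [0, 0, 0], "jaw": 0}, {"xyz": [0.002, 0, 0.006], "twist": [0, 0, 0], "jaw": 0}, {"xyz": [0.003, 0, 0.009], "twist": [0, 0, 0], "jaw": 0}, {"xyz": [0.004, 0, 0.012], "twist": [0, 0, 0], "jaw": 0}]}}

```text
clock: 6.85
tcp_pos: [0.5581, 0.0771, 0.0799]
orientation: [0.0, 0.704, 0.71, 0.002]
wrist_force: [0.3, 2.6, 3.8]
finger_gap: -0.0003
```

Run:
```python
from h import *
plan([(10,74,75),(10,75,68.5)],0)
```

```text
clock 6.85 M now [10.3 73.8 79.9] F [0.3 2.6 3.8] twist [ 0.003 -0.002 -0.   ]
(10, 74, 75) -> [ 0.0002 -0.0003  0.0049]
(10, 75, 68.5) -> [ 0.0011 -0.0004  0.0114]
```

Pressing with about 4 N, as expected. On down to the limit.

{"method": "servo_tool", "body": {"targets": [{"xyz": [0.0005, 0, 0.003], "twist": [0, 0, 0], "jaw": 0}, {"xyz": [0.001, 0, 0.006], "twist": [0, 0, 0], "jaw": 0}, {"xyz": [0.001, 0, 0.009], "twist": [0, 0, 0], "jaw": 0}, {"xyz": [0.001, 0, 0.011], "twist": [0, 0, 0], "jaw": 0}]}}

```text
clock: 7.18
tcp_pos: [0.558, 0.0786, 0.0689]
orientation: [-0.0, 0.704, 0.711, 0.002]
wrist_force: [-0.8, 3.9, 8.5]
finger_gap: -0.0001
```

{"method": "servo_tool", "body": {"targets": [{"xyz": [0, 0, 0.001], "twist": [0, 0, 0], "jaw": 0}, {"xyz": [0, 0, 0.002], "twist": [0, 0, 0], "jaw": 0}]}}

```text
clock: 7.35
tcp_pos: [0.5581, 0.0787, 0.068]
orientation: [-0.0, 0.704, 0.711, 0.002]
wrist_force: [-4.1, 3.7, 17.4]
finger_gap: 0.0
```

{"method": "servo_tool", "body": {"targets": [{"xyz": [0, 0, 0.001], "twist": [0, 0, 0], "jaw": 0}, {"xyz": [0, 0, 0.0015], "twist": [0, 0, 0], "jaw": 0}, {"xyz": [0, 0, 0.0015], "twist": [0, 0, 0], "jaw": 0}]}}

```text
clock: 7.6
tcp_pos: [0.5582, 0.0787, 0.0678]
orientation: [0.0, 0.704, 0.711, 0.003]
wrist_force: [-4.7, 3.7, 20.7]
finger_gap: -0.0002
```

{"method": "servo_tool", "body": {"targets": [{"xyz": [0, 0, -0.01], "twist": [0, 0, 0], "jaw": 0}, {"xyz": [0, 0, -0.04], "twist": [0, 0, 0], "jaw": 0}, {"xyz": [0, 0, -0.08], "twist": [0, 0, 0], "jaw": 0}, {"xyz": [0, 0, -0.12], "twist": [0, 0, 0], "jaw": 0}, {"xyz": [0, 0, -0.16], "twist": [0, 0, 0], "jaw": 0}, {"xyz": [0, -0.04, -0.16], "twist": [0, 0, 0], "jaw": 0}, {"xyz": [0, -0.08, -0.16], "twist": [0, 0, 0], "jaw": 0}, {"xyz": [0.04, -0.12, -0.16], "twist": [0, 0, 0], "jaw": 0}, {"xyz": [0.08, -0.16, -0.16], "twist": [0, 0, 0], "jaw": 0}, {"xyz": [0.12, -0.18, -0.16], "twist": [0, 0, 0], "jaw": 0}, {"xyz": [0.16, -0.18, -0.16], "twist": [0, 0, 0], "jaw": 0}, {"xyz": [0.2, -0.18, -0.16], "twist": [0, 0, 0], "jaw": 0}]}}

```text
clock: 8.6
tcp_pos: [0.3759, 0.2511, 0.2252]
orientation: [0.0, 0.704, 0.71, 0.0]
wrist_force: [1.3, -0.2, 0.1]
finger_gap: -0.0001
```

Run:
```python
from h import *
for n in('scene','top'): look(n)
t,s=(pickle.load(open(n+'.pkl','rb')) for n in('top','scene'))
cr=lambda c,u,v:cv2.resize(c['color'][v:v+130,u:u+130,::-1],None,fx=3,fy=3,interpolation=cv2.INTER_CUBIC)
cv2.imwrite('pics/a5.png',np.hstack([cr(t,255,140),cr(s,245,170)]))
plan([],0)
Q=(pts(t)-O)@RM*1000
for y0 in range(28,104,5):
    m=(abs(Q[...,0]-10)<6)&(abs(Q[...,1]-y0)<2.5)
    if m.any(): print(y0,np.median(Q[m][:,2]).round(1),end='; ')
print()
for x0 in range(-60,10,2):
    m=(Q[...,1]>-80)&(Q[...,1]<-30)&(abs(Q[...,0]-x0)<1.1)
    if m.any(): print(x0,np.median(Q[m][:,2]).round(1),end='; ')
```

```text
clock 8.7 M now [-169.4  253.6  225. ] F [-0.4 -0.3 -0.2] twist [ 0.002 -0.002  0.007]
28 66.0; 33 61.5; 38 64.8; 43 64.5; 48 24.7; 53 63.0; 58 65.6; 63 66.8; 68 67.9; 73 64.1; 78 64.9; 83 66.6; 88 61.7; 93 65.4; 98 64.9; 103 65.0; 
-58 21.3; -54 23.3; -52 22.7; -50 20.5; -48 20.6; -46 17.3; -44 21.0; -40 21.2; -38 27.5; -36 25.5; -34 43.6; -32 48.7; -30 58.7; -28 50.7; -26 53.7; -24 50.8; -22 51.1; -20 47.4; -18 52.7; -16 44.8; -14 51.0; -12 54.7; -10 51.7; -8 52.0; -6 50.2; -4 52.5; -2 53.4; 0 52.6; 2 62.3; 4 70.9; 6 81.7; 8 75.6;
```

View pics/a5.png

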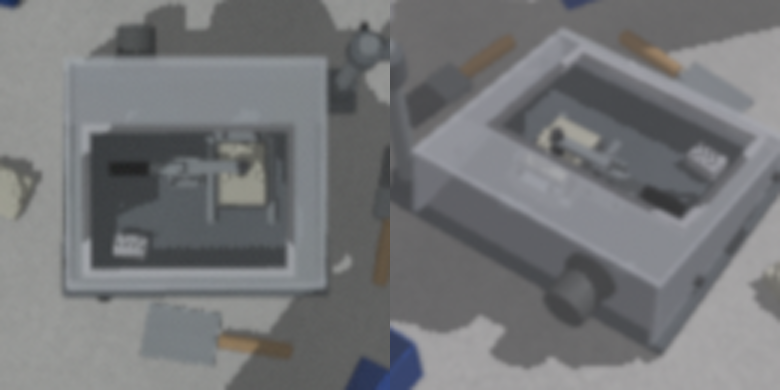

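The picture shows the handle level at (130, 168) in the left view, the pad on the plaster at (243, 165), and the tray up at the stop. The bystanders stand where they were. In depth, the tray front is at x ≈ -35 mm and the handle is flat at about 65 mm.

```bash
python3 -c "
from h import *
print(env.hand_in())"
```

```text
the job is handed in; nothing more can be done
None
```

The tray is pushed home against its stop, the clamp handle is fully down with its pad on the model, and the arm is out and clear. The job was handed in at about 8.7 s on the clock.

- **Tray:** I pushed with shut fingertips through the window. The force rose to about 11 N while the tool stopped moving. Afterwards the depth image put the tray's front face at x ≈ -35 mm in M, which is the home position; it started at about -49 mm.
- **Clamp:** The handle took about 4 N, rising to about 8.5 N near the end, then met a hard limit at 21 N. The tip was then at z ≈ 68 mm, against 68.5 mm expected. The last picture shows the handle level and the pad on the model.
- **Clearances:** No unexpected force readings suggested contact with the hood or frame, and no bystander in the last picture's view (close around the unit) had visibly moved. The far bystanders (jar, bottle, caliper) were not in that picture.
- **Disagreements:** One move call was refused for missing keys and nothing moved. The handle depths read 62–68 mm, up to a few mm below nominal and within the camera noise.

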